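Line up the storage tins by height on the display board

ROBOT

A 7-joint arm with a two-finger parallel gripper is mounted at the origin on a cart in front of the work surface, level with it; the furniture and walls round the work are solid. World frame = base frame: x ahead of the robot, y to its left, z up, the work surface at z = 0. Lengths are in m, angles in rad, forces in N, time in s.
With the tool pointing down it reaches from about 0.4 to 0.85 m from the base axis. Payload 10.4 kg.
Tool frame: the origin (TCP) lies between the finger pads; the fingertips stand 14 mm ahead of it and the grasp point (between the pads) lies 5 mm behind it (r.finger_overhang is the z of the fingertips in the tool frame, in m); z points along the fingers, y is the line along which they close (so a half turn about z gives the same grasp; the last joint's range is limited). The gripper opens to 87 mm and grips with 3 to 60 N. Pads are 19 mm wide; open, the fingers measure 117 mm over their backs; the gripper's body (75 mm by 190 mm) begins 51 mm behind the grasp point.
Start: joints at [-1.326, 0.332, -0.065, 1.46, 0.022, 1.35, -0.088], TCP at [0.165, 0.603, 0.209] pointing down, gripper open.
Joint ranges: [-2.6, 2.6], [-0.5, 2.12], [-1.47, 1.34], [0.16, 2.42], [-1.27, 4.41], [0.06, 2.06], [-2.6, 2.6]. Speed limits (rad/s): [2.22, 2.22, 2.79, 2.79, 3.14, 3.14, 3.14].

INTERFACE

Orientations are given as a unit quaternion [x, y, z, w].
In Python, from bench import r, optics gives the robot as it stands.
- The arm moves only by the shell command python3 -m pendant 'ROWS' [FORCE]. ROWS is JSON, a list of rows, each a list of 7 numbers: the closure, from -1 (fully open) to 1 (shut), then the shift along the tool's x, y, z scaled (see below), then the turn, a rotation vector about the tool's x, y, z scaled (see below). In form: [[grip, x, y, z, rx, ry, rz], ...]. A call has 1 to 8 rows; each row is the pose to reach, as a shift and turn from the pose commanded when the call began, along the tool's axes at that moment; what a row does not reach only later rows make up. The controller multiplies each number of a shift by 0.3 m and each number of a turn by 120 degrees. A row lasts 1/8 s, in which the tool goes at most 62.5 mm and 10.7 degrees, less where a joint would pass 70% of its speed; a pose out of reach is approached as far as the arm can. A call with a number of a shift or a turn outside -1 to 1 is refused whole. A call with a gripper value outside its range is refused whole. The fingers move at their own pace and stop on an object; FORCE is the grip in N (left out, the last holds). Time passes only in rows, so rows that repeat a pose let the fingers close. It gives the time, the measured TCP pose, the force, the opening and the grip force at its end, in the units of the state.
- r.read_state(): the state, without advancing time (a new reading comes with each control period).
- optics.camera(name): name is "scene" or "top" or "wrist"; returns a dict with "pixels" (480x640x3 uint8, red, green, blue), "vfov" (degrees; the focal length in pixels is half the picture's height over the tangent of half this angle, whatever the lens; pixels are square), "cx", "cy" (the principal point, pixels), "rvec" (rotation vector, rad) and "tvec" (3), from world to camera coordinates, as OpenCV has them. Camera axes: x right, y down, z forward; pixel columns grow to the right and rows downward; lengths in m; the calibration is good to about 2 mm. A picture is of the moment at which its call begins. There is no depth.
- r.close_job(): hands the job in; it is judged then, once.
The state is a dict: "time": time; "joint_positions": joint angles; "joint_vel": joint speeds; "joint_torque": joint torques, N m; "ee_pos": TCP position; "eef_rot": TCP orientation; "ft_force": force on the tool from outside, world axes, zero at the start; "torque": the same for the moment, N m; "width": finger opening in m; "grip_force": force on a finger pad.
Only numpy, scipy, OpenCV 4.12 (cv2) and the standard library are available. Lean on these libraries where they do the work, as an engineer would, in place of code of your own. Each camera call takes 0.05 s, during which the arm holds its last target. There are 200 camera calls.

TASK

Stand the four round tins upright on the four cork coasters of the display board, one tin centred on each coaster, so that they step down in height from the white canister at one end of the board to the coffee cup at its other end: the tallest tin next to the canister, the shortest next to the cup. Leave the canister and the cup standing where they are, and do not knock any tin over.

Things in the scene. Friction and masses are not known exactly. Their poses are not given: they have to be found in the camera images.
- tin_tallest: plain round slip-lid tin, 68 mm in diameter and 100 mm high (the tallest of the four tins), loose, 0.1 to 0.2 kg, standing upright on the table; origin at the centre of its underside, z up along its axis, yaw without meaning; can be gripped across the body from above
- tin_second: plain round slip-lid tin, 64 mm in diameter and 85 mm high (the second tallest of the four tins), loose, 0.1 to 0.2 kg, standing upright on the table; origin at the centre of its underside, z up along its axis, yaw without meaning; can be gripped across the body from above
- tin_third: plain round slip-lid tin, 60 mm in diameter and 70 mm high (the third tallest of the four tins), loose, 0.1 to 0.2 kg, standing upright on the table; origin at the centre of its underside, z up along its axis, yaw without meaning; can be gripped across the body from above
- tin_shortest: plain round slip-lid tin, 52 mm in diameter and 60 mm high (the shortest of the four tins), loose, 0.1 to 0.2 kg, standing upright on the table; origin at the centre of its underside, z up along its axis, yaw without meaning; can be gripped across the body from above
- coaster_1: flat round cork coaster, 84 mm in diameter, 6 mm thick, no rim, fixed; number 1 of four from the robot's left, about 95 mm apart and nearly in line on a long dark wooden board (fixed, 580 x 112 mm, top 12 mm above the table); origin at the centre of its underside, z up; its upper face is 18 mm above the table
- coaster_2: flat round cork coaster, 84 mm in diameter, 6 mm thick, no rim, fixed; number 2 of four from the robot's left, about 95 mm apart and nearly in line on a long dark wooden board (fixed, 580 x 112 mm, top 12 mm above the table); origin at the centre of its underside, z up; its upper face is 18 mm above the table
- coaster_3: flat round cork coaster, 84 mm in diameter, 6 mm thick, no rim, fixed; number 3 of four from the robot's left, about 95 mm apart and nearly in line on a long dark wooden board (fixed, 580 x 112 mm, top 12 mm above the table); origin at the centre of its underside, z up; its upper face is 18 mm above the table
- coaster_4: flat round cork coaster, 84 mm in diameter, 6 mm thick, no rim, fixed; number 4 of four from the robot's left, about 95 mm apart and nearly in line on a long dark wooden board (fixed, 580 x 112 mm, top 12 mm above the table); origin at the centre of its underside, z up; its upper face is 18 mm above the table
- canister: white ceramic canister with a closed lid, 79 mm in diameter, 110 mm high, loose, standing on the display board (a like one farther back on the table has no part in the job) beyond one end of the row of coasters (which end differs from start to start), about 100 mm from the end coaster's centre; origin at the centre of its underside. It stays where it is
- cup: white coffee cup with a handle, 85 x 72 mm, 53 mm high, loose, standing on the display board at the other end from the canister, about 100 mm from the end coaster's centre; origin at the centre of its outline on its underside. It stays where it is
Things that resemble listed ones, but are neither listed nor needed, are in the scene too. What is shaped like the tin_tallest but purple or red is not meant.

How it is judged:
At the end, for the whole second after the job is handed in: From the canister's end the coasters carry the tallest, second, third and shortest tin, each upright (0.08 rad), on the coaster's face (origin 3 to 10 mm above its underside), within 13 mm of its centre, released and at rest; canister and cup within 20 mm of their start (((horizontal distance between canister and coaster_1 below 0.15 m and horizontal distance between cup and coaster_4 below 0.15 m and horizontal distance between tin_tallest and coaster_1 below 0.013 m and z of tin_tallest in the frame of coaster_1 between 0.003 and 0.01 m and horizontal distance between tin_second and coaster_2 below 0.013 m and z of tin_second in the frame of coaster_2 between 0.003 and 0.01 m and horizontal distance between tin_third and coaster_3 below 0.013 m and z of tin_third in the frame of coaster_3 between 0.003 and 0.01 m and horizontal distance between tin_shortest and coaster_4 below 0.013 m and z of tin_shortest in the frame of coaster_4 between 0.003 and 0.01 m) or (horizontal distance between canister and coaster_4 below 0.15 m and horizontal distance between cup and coaster_1 below 0.15 m and horizontal distance between tin_tallest and coaster_4 below 0.013 m and z of tin_tallest in the frame of coaster_4 between 0.003 and 0.01 m and horizontal distance between tin_second and coaster_3 below 0.013 m and z of tin_second in the frame of coaster_3 between 0.003 and 0.01 m and horizontal distance between tin_third and coaster_2 below 0.013 m and z of tin_third in the frame of coaster_2 between 0.003 and 0.01 m and horizontal distance between tin_shortest and coaster_1 below 0.013 m and z of tin_shortest in the frame of coaster_1 between 0.003 and 0.01 m)) and angle between each of tin_tallest, tin_second, tin_third, tin_shortest's own z axis and vertical below 0.08 rad and linear speed of each of tin_tallest, tin_second, tin_third, tin_shortest below 0.02 m/s and angular speed of each of tin_tallest, tin_second, tin_third, tin_shortest below 0.2 rad/s and contact force between each of tin_tallest, tin_second, tin_third, tin_shortest and the fingers below 0.1 N and distance of each of canister, cup from where it was at the start of the episode below 0.02 m); the robot touches nothing.
It fails at once if a tin is knocked over (tilted more than 0.7 rad) (angle between any of tin_tallest, tin_second, tin_third, tin_shortest's own z axis and vertical above 0.7 rad).
It fails at once if the canister or the cup is pushed more than 20 mm or tipped more than 0.5 rad (distance of any of canister, cup from where it was at the start of the episode above 0.02 m or angle between any of canister, cup's own z axis and vertical above 0.5 rad).
It also fails if it takes over 96 s, if anything falls off the work surface, if the arm or the gripper's body presses on something with over 40 N, if the wrist force passes 120 N, or if a joint passes its speed limit or range.

## Working session

There is one attempt and no reset: what is moved stays moved. The work goes in short steps, Python scripts to look and compute and a shell command to move; the robot and the scene stay as the last step left them, time stands still between calls to the robot, and variables do not carry over. Pictures are saved under pics/ and viewed, at most 14 in all, crops included, and the job is handed in when it is done.

```bash
ls; mkdir -p pics; python3 - <<'E'
from bench import r, optics
import cv2,json
for n in ["scene","top","wrist"]:
    c=optics.camera(n); cv2.imwrite(f"pics/{n}0.png",c["pixels"][:,:,::-1])
    print(n,c["vfov"],c["cx"],c["cy"],c["rvec"],c["tvec"])
s=r.read_state();print(s["time"],s["ee_pos"],s["eef_rot"],s["width"],r.finger_overhang)
E
```

```text
pics
scene 53.85309371006468 321.14128566743744 243.08606696692073 [ 2.12832057 -1.01387346  0.41542229] [-0.26336839  0.35726322  0.64906367]
top 57.87446203218787 314.74025283038276 236.99649794572326 [ 2.15282585 -2.20394452  0.13613402] [0.08045168 0.53822799 0.95766434]
wrist 66.43735291159831 317.20675452293585 235.8205388369455 [-2.31178363 -1.76279887 -0.24861059] [-0.62522501 -0.03310522  0.3898839 ]
0.15 [0.16531823 0.60244017 0.20857843] [ 1.33504029e-01  9.91048139e-01 -5.09326530e-04 -4.33507735e-05] 0.08655497711500847 0.014
```

View pics/scene0.png

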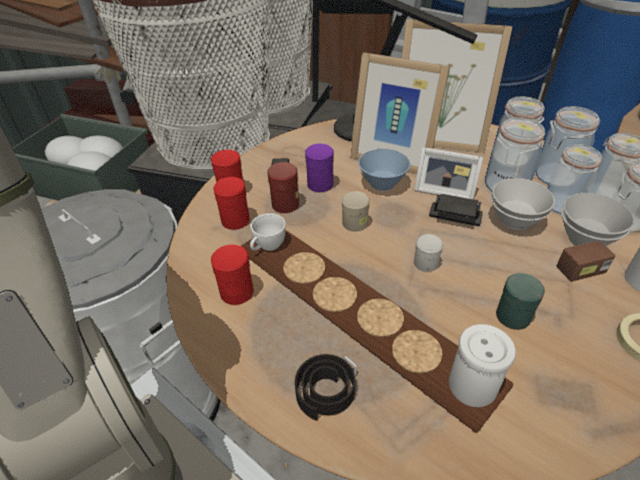

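View pics/top0.png

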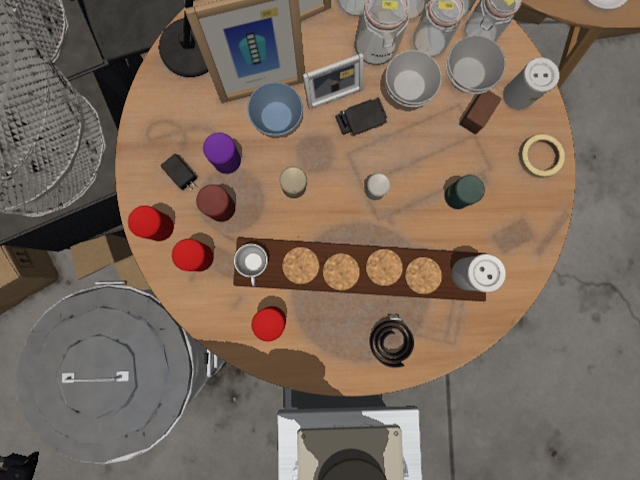

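The robot's base is at the bottom of the top view. In that view:
- Canister: (478,273), at the right end of the board.
- Cup: (251,261), at the left end.
- Coasters: about (301,266), (341,272), (384,267) and (424,275).
- Tallest-tin candidates: maroon (215,203), purple (222,152) and reds (150,222), (191,255), (268,324). Maroon is the only one that is neither purple nor red.
- Others: green (465,191) as second, beige (292,181) as third, grey-white (378,185) as shortest.

I'll confirm these with an enlarged crop.

```bash
cat > h.py <<'E'
import numpy as np, cv2
def cam(c):
    f=c["pixels"].shape[0]/2/np.tan(np.radians(c["vfov"])/2)
    K=np.array([[f,0,c["cx"]],[0,f,c["cy"]],[0,0,1]]); R=cv2.Rodrigues(np.array(c["rvec"]))[0]; t=np.array(c["tvec"])
    return K,R,t
def proj(c,P):
    K,R,t=cam(c); return cv2.projectPoints(np.atleast_2d(np.array(P,float)),R,t,K,None)[0][:,0]
def ray(c,uv):
    K,R,t=cam(c); d=R.T@np.linalg.solve(K,[uv[0],uv[1],1]); return -R.T@t,d/np.linalg.norm(d)
def onz(c,uv,z):
    o,d=ray(c,uv); return o+d*(z-o[2])/d[2]
def tri(c1,u1,c2,u2):
    o1,d1=ray(c1,u1);o2,d2=ray(c2,u2)
    A=np.stack([d1,-d2],1); s=np.linalg.lstsq(A,o2-o1,rcond=None)[0]
    p,q=o1+s[0]*d1,o2+s[1]*d2; return (p+q)/2,np.linalg.norm(p-q)
E
python3 - <<'E'
from bench import r, optics
from h import *
t=optics.camera("top"); s=optics.camera("scene")
for c,n in((t,"top"),(s,"scene")):
    print(n,"cam pos",ray(c,(0,0))[0],"base",proj(c,[[0,0,0],[.165,.6,.2]]))
for n,uv in dict(maroon=(215,203),green=(465,191),beige=(292,181),white=(378,185),can=(478,273),cup=(251,261)).items(): print(n,onz(t,uv,.07).round(3))
for uv in((301,266),(341,272),(384,267),(424,275)): print(onz(t,uv,.018).round(3))
a=t["pixels"][120:310,120:500]; b=s["pixels"][130:350,190:560]
a=cv2.resize(a,None,fx=2.1,fy=2.1,interpolation=2)[:300]; b=b[:150]
b=cv2.resize(b,(798,298),interpolation=2) if 0 else cv2.resize(s["pixels"][140:340,200:560],(540,300),interpolation=2)
im=np.zeros((600,800,3),np.uint8); im[:300,:798]=a[:,:800]; im[300:,:540]=b
cv2.imwrite("pics/crop1.png",im[:,:,::-1])
E
```

```text
top cam pos [0.43876547 0.09025663 1.00629093] base [[351.20757623 480.96573518]
 [ 18.97858424 445.97634121]]
scene cam pos [-0.00176762 -0.3618522   0.69809987] base [[129.40717176 503.17630118]
 [-10.27159042 173.74860939]]
maroon [0.615 0.284 0.07 ]
green [ 0.63  -0.266  0.07 ]
beige [0.66  0.116 0.07 ]
white [ 0.648 -0.073  0.07 ]
can [ 0.449 -0.283  0.07 ]
cup [0.487 0.207 0.07 ]
[0.475 0.1   0.018]
[0.46  0.01  0.018]
[ 0.469 -0.089  0.018]
[ 0.448 -0.179  0.018]
```

View pics/crop1.png

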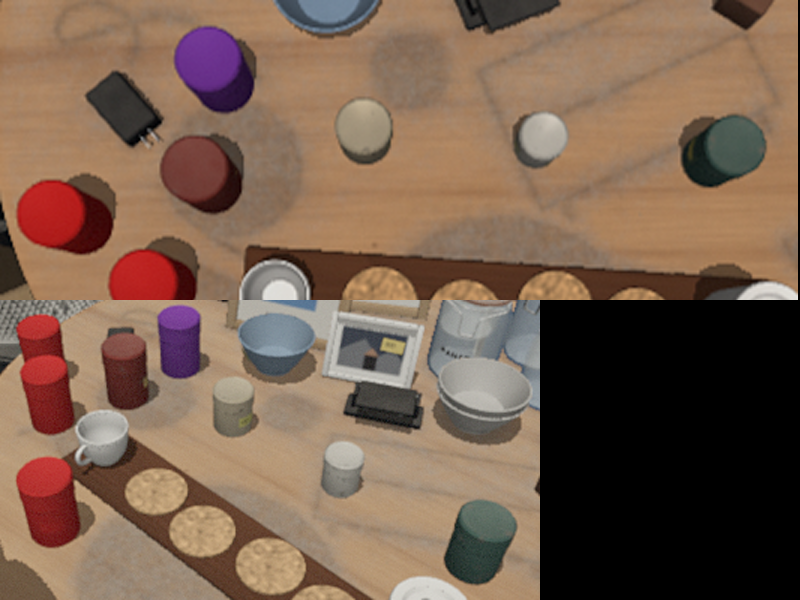

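The crop settles it: the maroon tin at top (209,200) / scene (283,173) is the tall one that is neither red nor purple. Green, beige and white step down in size after it. Next I measure lids and coasters in both views.

```bash
cat > meas.py <<'E'
from h import *
def lid(im,seed,tol):
    im=cv2.medianBlur(cv2.resize(np.ascontiguousarray(im),None,fx=4,fy=4,interpolation=cv2.INTER_CUBIC),7)
    m=np.zeros((im.shape[0]+2,im.shape[1]+2),np.uint8)
    cv2.floodFill(im,m,(int(seed[0]*4+2),int(seed[1]*4+2)),0,(tol,)*3,(tol,)*3,4|cv2.FLOODFILL_MASK_ONLY|cv2.FLOODFILL_FIXED_RANGE|(255<<8))
    m=cv2.morphologyEx(m[1:-1,1:-1],cv2.MORPH_OPEN,np.ones((9,9)))
    c=max(cv2.findContours(m,0,1)[0],key=cv2.contourArea)
    e=cv2.fitEllipse(cv2.convexHull(c)); a=cv2.contourArea(c)
    return ((e[0][0]+.5)/4-.5,(e[0][1]+.5)/4-.5),(e[1][0]/4,e[1][1]/4),a/(np.pi*e[1][0]*e[1][1]/4)
E
python3 - <<'E'
from bench import optics
from meas import *
t=optics.camera("top"); s=optics.camera("scene")
S=dict(maroon=((209,200),(283,173),.068),green=((470,189),(523,287),.064),beige=((293,180),(355,200),.06),white=((378,184),(429,243),.052))
for n,(a,b,d) in S.items():
    for tol in (10,14,18):
        u,A,fa=lid(t["pixels"],a,tol); v,B,fb=lid(s["pixels"],b,tol)
        p,e=tri(t,u,s,v); K,R,tt=cam(t)
        print(n,tol,np.round(u,1),np.round(A,1),round(fa,2),np.round(v,1),np.round(B,1),round(fb,2),"P",p.round(4),"gap",round(e,4),"dia",round(A[1]*(R@p+tt)[2]/K[0,0],4))
def cork(im,pts):
    h=cv2.cvtColor(im,cv2.COLOR_RGB2HSV); L=cv2.cvtColor(im,cv2.COLOR_RGB2LAB)
    return h
# coasters: bright cork inside the dark board
C=[((301,266),(304,268)),((341,272),(335,294)),((384,267),(381,317)),((424,275),(417,351))]
for i,(a,b) in enumerate(C):
    out=[]
    for c,q in((t,a),(s,b)):
        g=cv2.resize(cv2.cvtColor(c["pixels"],cv2.COLOR_RGB2HSV)[:,:,2],None,fx=4,fy=4,interpolation=2)
        x,y=q[0]*4,q[1]*4; w=130
        sub=cv2.GaussianBlur(g[y-w:y+w,x-w:x+w],(9,9),0); m=((sub>115)*255).astype(np.uint8)
        m=cv2.morphologyEx(cv2.morphologyEx(m,cv2.MORPH_CLOSE,np.ones((7,7))),cv2.MORPH_OPEN,cv2.getStructuringElement(2,(25,25)))
        k=[z for z in cv2.findContours(m,0,1)[0] if cv2.pointPolygonTest(z,(w,w),False)>0][0]
        e=cv2.fitEllipse(cv2.convexHull(k)); out.append(((e[0][0]+x-w+.5)/4-.5,(e[0][1]+y-w+.5)/4-.5)); out.append(np.round(np.array(e[1])/4,1))
    p,e=tri(t,out[0],s,out[2]); print("coaster",i+1,out,p.round(4),round(e,4),"top@.018",onz(t,out[0],.018).round(4),"sc",onz(s,out[2],.018).round(4))
E
```

```text
maroon 10 [211.9 199.2] [29.  29.9] 0.97 [281.8 169.8] [15.7 27. ] 0.89 P [0.6191 0.2839 0.097 ] gap 0.003 dia 0.0633
maroon 14 [211.6 199.2] [29.8 30.8] 0.97 [281.8 169.9] [16.1 28.2] 0.95 P [0.6192 0.2845 0.0965] gap 0.0033 dia 0.0651
maroon 18 [211.4 199.5] [30.5 31.3] 0.98 [281.6 170.1] [16.5 29.3] 0.95 P [0.6189 0.2848 0.0961] gap 0.0037 dia 0.0662
green 10 [470.3 188.3] [26.  26.7] 0.95 [525.  286.1] [23.9 36.5] 0.88 P [ 0.6344 -0.2744  0.0814] gap 0.0023 dia 0.0584
green 14 [470.2 188.2] [26.6 27.5] 0.97 [525.2 286.3] [24.4 37.8] 0.93 P [ 0.6347 -0.2746  0.0806] gap 0.0025 dia 0.0601
green 18 [470.3 188.5] [26.8 28.5] 0.97 [525.1 286.6] [25.1 38.3] 0.94 P [ 0.6342 -0.2748  0.0806] gap 0.0024 dia 0.0623
beige 10 [292.7 179.1] [22.9 24.1] 0.8 [355.  199.2] [17.3 25.2] 0.84 P [0.6663 0.1131 0.0662] gap 0.0026 dia 0.0531
beige 14 [292.8 179.2] [23.8 24.5] 0.84 [355.  199.2] [17.7 25.8] 0.96 P [0.6661 0.113  0.0664] gap 0.0027 dia 0.054
beige 18 [292.7 179.2] [24.6 24.7] 0.88 [355.  199.2] [18.1 26.4] 0.97 P [0.666  0.1132 0.0663] gap 0.0027 dia 0.0545
white 10 [378.9 183.6] [19.1 
[... 539 characters left out ...]
 0.0969 0.018 ]
coaster 2 [(340.82123947143555, 271.4229507446289), array([36.8, 37.1]), (334.4938850402832, 293.5734558105469), array([35.4, 45.2])] [0.4621 0.0088 0.0138] 0.0031 top@.018 [0.4609 0.0102 0.018 ] sc [0.4604 0.0054 0.018 ]
coaster 3 [(383.9094886779785, 267.00306701660156), array([36.5, 37.1]), (386.67890548706055, 305.11716651916504), array([54.4, 68. ])] [ 0.4735 -0.091   0.0428] 0.0179 top@.018 [ 0.4686 -0.0885  0.018 ] sc [ 0.4984 -0.0873  0.018 ]
coaster 4 [(423.1977195739746, 275.113826751709), array([36.3, 37.2]), (416.79771423339844, 350.7731590270996), array([42.5, 52. ])] [ 0.449  -0.18    0.0136] 0.0031 top@.018 [ 0.448  -0.1776  0.018 ] sc [ 0.4473 -0.1823  0.018 ]
```

Measured lid heights are 96.5, 81, 66 and 55 mm, and the coaster faces are at about 14 mm. That is a constant −4 mm against the stated 100, 85, 70, 60 and 18 mm, from the views' calibration offset. The order of the tins is confirmed. I'll use the mean of the two views at the true heights: tallest at about (.617, .283), and now move above it.

```bash
cat > go.py <<'E'
import sys, numpy as np
from scipy.spatial.transform import Rotation as Ro
from bench import r
s=r.read_state(); R=Ro.from_quat(s["eef_rot"]); p=np.array(s["ee_pos"])
x,y,z=map(float,sys.argv[1:4]); yaw=np.radians(float(sys.argv[4]) if len(sys.argv)>4 else 0)
T=Ro.from_matrix([[-np.sin(0)*0-0,1,0],[1,0,0],[0,0,-1]])  # tool y along world +x, z down
T=Ro.from_euler('z',yaw)*T
print("t",round(s["time"],2),"p",p.round(4),"w",round(s["width"],4),"shift",(R.inv().apply(np.array([x,y,z])-p)/.3).round(3),"turn",((R.inv()*T).as_rotvec(degrees=True)/120).round(3))
E
python3 -m pendant '[[-1,-0.867,-0.313,0,0,0,0.35],[-1,-0.867,-0.313,0,0,0,0.35],[-1,-0.867,-0.313,0,0,0,0.35],[-1,-0.867,-0.313,0,0,0,0.35],[-1,-0.867,-0.313,0,0,0,0.35],[-1,-0.867,-0.313,0,0,0,0.35]]'
python3 go.py .617 .283 .209; python3 go.py .617 .283 .209 180
```

```text
time: 1.1
ee_pos: [0.3936, 0.4415, 0.2093]
eef_rot: [0.482, 0.876, 0.0, 0.0]
ft_force: [-0.7, 0.6, -0.1]
width: 0.0872
grip_force: 0.0
t 1.1 p [0.3936 0.4415 0.2093] w 0.0872 shift [-0.845  0.346  0.002] turn [0.   0.   0.27]
t 1.1 p [0.3936 0.4415 0.2093] w 0.0872 shift [-0.845  0.346  0.002] turn [-0.    0.   -1.23]
```

```bash
python3 -m pendant '[[-1,-0.845,0.346,0,0,0,0.27],[-1,-0.845,0.346,0,0,0,0.27],[-1,-0.845,0.346,0,0,0,0.27],[-1,-0.845,0.346,0,0,0,0.27],[-1,-0.845,0.346,0,0,0,0.27],[-1,-0.845,0.346,0,0,0,0.27],[-1,-0.845,0.346,0,0,0,0.27]]'
python3 go.py .617 .283 .065
python3 - <<'E'
from bench import optics
from h import *
c=optics.camera("wrist"); im=c["pixels"][:,:,::-1].copy()
for p in ([.617,.283,.1],[.6175,.2835,0]):
    q=proj(c,p)[0]; print(p,q.round(1)); cv2.drawMarker(im,tuple(int(v) for v in q),(0,255,0),0,12)
cv2.imwrite("pics/w1.png",im)
E
```

```text
time: 1.98
ee_pos: [0.6139, 0.2886, 0.209]
eef_rot: [0.704, 0.71, 0.0, -0.001]
ft_force: [-0.1, 0.4, -0.3]
width: 0.087
grip_force: 0.0
t 1.98 p [0.6139 0.2886 0.209 ] w 0.087 shift [-0.019  0.011  0.48 ] turn [-0.001 -0.001  0.004]
[0.617, 0.283, 0.1] [321.1 236.7]
[0.6175, 0.2835, 0] [320.7 210.3]
```

View pics/w1.png

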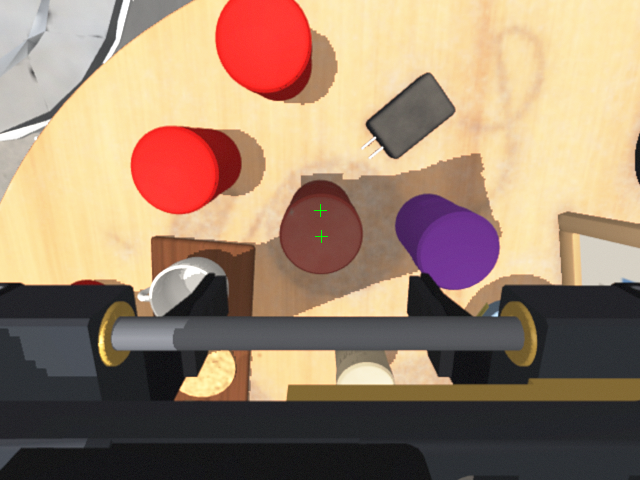

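The wrist picture shows the maroon lid centre at about (321,232), with purple at (458,245), clear of the opened fingers. The prediction was (321,237), so the tin's y is about 3–4 mm larger than I had. I'll use y = .286, descend and grip.

```bash
python3 -m pendant '[[-1,0.01,0,0.15,0,0,0],[-1,0.01,0,0.3,0,0,0],[-1,0.01,0,0.42,0,0,0],[-1,0.01,0,0.48,0,0,0],[-1,0.01,0,0.48,0,0,0],[-1,0.01,0,0.48,0,0,0],[1,0.01,0,0.48,0,0,0],[1,0.01,0,0.48,0,0,0]]' 20
python3 -m pendant '[[1,0,0,0,0,0,0],[1,0,0,0,0,0,0],[1,0,0,0,0,0,0],[1,0,0,0,0,0,0]]'
```

```text
time: 3.02
ee_pos: [0.616, 0.2892, 0.0661]
eef_rot: [0.706, 0.709, 0.001, 0.0]
ft_force: [0.4, 0.2, 0.9]
width: 0.0739
grip_force: 0.0
time: 3.52
ee_pos: [0.6159, 0.2891, 0.0656]
eef_rot: [0.706, 0.709, 0.0, 0.0]
ft_force: [0.4, 0.7, 5.0]
width: 0.0681
grip_force: 20.0
```

Width is 68.1 mm, which matches the tallest tin. Lifting, then looking at the tin in the grip from the side.

```bash
python3 -m pendant '[[1,0,0,-0.1,0,0,0],[1,0,0,-0.25,0,0,0],[1,0,0,-0.45,0,0,0],[1,0,0,-0.45,0,0,0],[1,-0.2,-0.1,-0.45,0,0,0],[1,-0.4,-0.2,-0.45,0,0,0],[1,-0.6,-0.35,-0.45,0,0,0],[1,-0.8,-0.5,-0.45,0,0,0]]'
python3 go.py .448 -.18 .2
```

```text
time: 4.53
ee_pos: [0.4848, 0.0739, 0.1986]
eef_rot: [0.706, 0.709, -0.001, -0.0]
ft_force: [0.7, -0.9, 0.1]
width: 0.0677
grip_force: 20.0
t 4.53 p [0.4848 0.0739 0.1986] w 0.0677 shift [-0.846 -0.126 -0.004] turn [-0.001  0.     0.002]
```

```bash
python3 -m pendant '[[1,-0.2,-0.015,0,0,0,0],[1,-0.4,-0.03,0,0,0,0],[1,-0.6,-0.045,0,0,0,0],[1,-0.763,-0.06,0,0,0,0],[1,-0.763,-0.06,0,0,0,0],[1,-0.763,-0.06,0,0,0,0],[1,-0.763,-0.06,0,0,0,0]]'
python3 go.py .448 -.18 .2
python3 - <<'E'
from bench import optics
from h import *
c=optics.camera("wrist"); im=c["pixels"][:,:,::-1].copy()
for p in ([.477,.0995,.018],[.4607,.0078,.018],[.468,-.091,.018],[.4477,-.18,.018]):
    q=proj(c,p)[0]; print(p,q.round(1)); cv2.drawMarker(im,tuple(int(v) for v in q),(0,255,0),0,12)
cv2.imwrite("pics/w2.png",im)
E
```

```text
time: 5.4
ee_pos: [0.4699, -0.1517, 0.1996]
eef_rot: [0.705, 0.71, -0.0, -0.0]
ft_force: [0.8, -0.4, -0.8]
width: 0.0681
grip_force: 20.0
t 5.4 p [ 0.4699 -0.1517  0.1996] w 0.0681 shift [-0.094 -0.074 -0.001] turn [-0.    -0.     0.003]
[0.477, 0.0995, 0.018] [328.3 -95.7]
[0.4607, 0.0078, 0.018] [308.   31.5]
[0.468, -0.091, 0.018] [315.8 147.9]
[0.4477, -0.18, 0.018] [295.3 237.9]
```

View pics/w2.png

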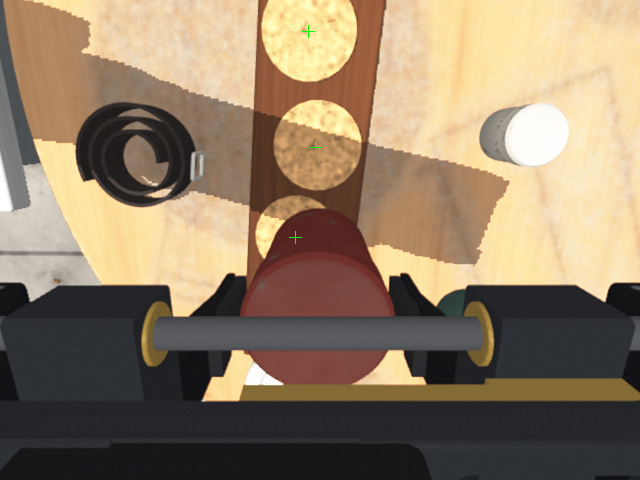

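Coasters 2 and 3 show at about (309,35) and (318,145). Both are within 3–4 px of the markers, so the positions hold to about 3 mm and lean toward the top view's values. I'll compute lid points from the top view at the known heights and let the arm settle.

```bash
python3 -m pendant '[[1,0,0,0,0,0,0],[1,0,0,0,0,0,0]]'
python3 - <<'E'
from bench import optics
from meas import *
t=optics.camera("top")
for n,uv,z in(("maroon",(211.5,199.3),.1),("green",(470.3,188.4),.085),("beige",(292.7,179.2),.07),("white",(378.8,183.8),.06)): print(n,onz(t,uv,z).round(4))
c=optics.camera("wrist")
u,A,f=lid(c["pixels"],(540,128),25); print("white wrist",np.round(u,1),np.round(A,1),round(f,2),onz(c,u,.06).round(4))
cv2.imwrite("pics/t2.png",t["pixels"][:,:,::-1])
E
python3 go.py .449 -.179 .2
```

```text
time: 5.7
ee_pos: [0.4699, -0.1529, 0.2001]
eef_rot: [0.705, 0.709, 0.0, -0.0]
ft_force: [-0.9, 0.3, -0.6]
width: 0.0682
grip_force: 20.0
maroon [0.6172 0.2852 0.1   ]
green [ 0.6327 -0.2719  0.085 ]
beige [0.6642 0.1141 0.07  ]
white [ 0.6524 -0.077   0.06  ]
white wrist [536.4 132.2] [58.  66.3] 0.98 [ 0.6509 -0.077   0.06  ]
t 5.8 p [ 0.4699 -0.1532  0.2001] w 0.0679 shift [-0.086 -0.07   0.   ] turn [ 0.    -0.     0.002]
```

```bash
python3 -m pendant '[[1,-0.069,-0.07,0,0,0,0],[1,-0.069,-0.07,0,0,0,0],[1,-0.069,-0.07,0.1,0,0,0],[1,-0.069,-0.07,0.2,0,0,0],[1,-0.069,-0.07,0.28,0,0,0],[1,-0.069,-0.07,0.34,0,0,0],[1,-0.069,-0.07,0.36,0,0,0],[1,-0.069,-0.07,0.36,0,0,0]]'
python3 go.py .449 -.174 .084
```

```text
time: 6.8
ee_pos: [0.4491, -0.1739, 0.0922]
eef_rot: [0.705, 0.709, -0.0, -0.0]
ft_force: [0.7, 1.1, -0.5]
width: 0.0679
grip_force: 20.0
t 6.8 p [ 0.4491 -0.1739  0.0922] w 0.0679 shift [-0.    -0.     0.027] turn [-0.     0.     0.002]
```

```bash
python3 -m pendant '[[1,0,0,0.01,0,0,0],[1,0,0,0.02,0,0,0],[1,0,0,0.028,0,0,0],[1,0,0,0.028,0,0,0],[1,0,0,0.028,0,0,0]]'
```

```text
time: 7.42
ee_pos: [0.4489, -0.1741, 0.0837]
eef_rot: [0.706, 0.709, 0.0, -0.0]
ft_force: [1.2, -0.2, -1.4]
width: 0.0678
grip_force: 20.0
```

```bash
python3 -m pendant '[[1,0,0,0.002,0,0,0],[0.2,0,0,0.002,0,0,0],[-1,0,0,0.002,0,0,0],[-1,0,0,0.002,0,0,0],[-1,0,0,0.002,0,0,0],[-1,0,0,-0.15,0,0,0],[-1,0,0,-0.3,0,0,0],[-1,0,0,-0.42,0,0,0]]'
python3 go.py .6327 -.273 .2
python3 - <<'E'
from bench import optics
from h import *
t=optics.camera("wrist"); cv2.imwrite("pics/w3.png",t["pixels"][:,:,::-1])
for p in ([.449,-.178,.118],[.6327,-.273,.085]): print(proj(t,p).round(1))
E
```

```text
time: 8.43
ee_pos: [0.449, -0.1742, 0.2115]
eef_rot: [0.706, 0.709, 0.0, 0.0]
ft_force: [0.4, 0.4, -1.6]
width: 0.0872
grip_force: 0.0
t 8.43 p [ 0.449  -0.1742  0.2115] w 0.0872 shift [-0.332  0.611  0.039] turn [ 0.001 -0.     0.002]
[[317.  239.9]]
[[515.4 328.8]]
```

View pics/w3.png

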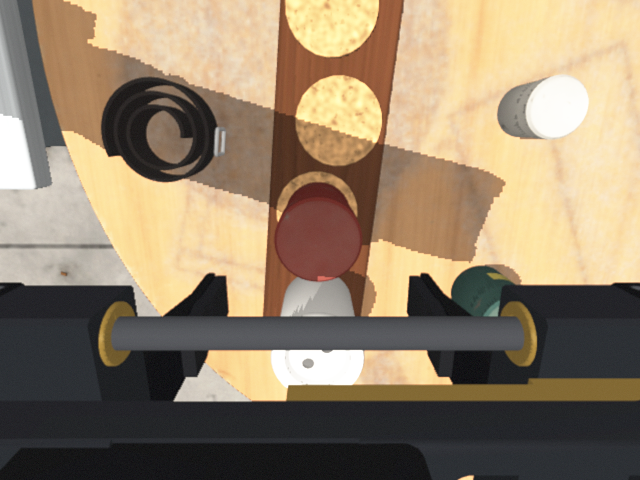

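The maroon tin stands on coaster 4, its lid at about (318,237) against the predicted (317,240). Next is the green tin.

```bash
python3 -m pendant '[[-1,-0.08,0.15,0.02,0,0,0],[-1,-0.17,0.3,0.02,0,0,0],[-1,-0.25,0.45,0.02,0,0,0],[-1,-0.332,0.611,0.02,0,0,0],[-1,-0.332,0.611,0.02,0,0,0],[-1,-0.332,0.611,0.02,0,0,0],[-1,-0.332,0.611,0.02,0,0,0],[-1,-0.332,0.611,0.02,0,0,0]]'
python3 go.py .6327 -.273 .055
python3 - <<'E'
from bench import optics
from meas import *
c=optics.camera("wrist"); q=proj(c,[.6327,-.273,.085])[0]; print(q)
for tol in(10,14,18):
    u,A,f=lid(c["pixels"],q,tol); print(np.round(u,1),np.round(A,1),round(f,2),onz(c,u,.085).round(4))
E
```

```text
time: 9.48
ee_pos: [0.6324, -0.2723, 0.2048]
eef_rot: [0.705, 0.709, 0.001, 0.0]
ft_force: [0.7, -0.2, -0.2]
width: 0.0867
grip_force: 0.0
t 9.47 p [ 0.6324 -0.2723  0.2048] w 0.0867 shift [-0.003  0.     0.499] turn [ 0.001 -0.     0.002]
[317.31110944 227.27477871]
[317.8 225.9] [69.3 71.5] 0.97 [ 0.6331 -0.2718  0.085 ]
[317.7 225.8] [70.3 72.4] 0.97 [ 0.633  -0.2718  0.085 ]
[317.7 225.3] [71.6 74. ] 0.97 [ 0.633  -0.2713  0.085 ]
```

Wrist and top views agree within 1 mm. Descending and gripping.

```bash
python3 -m pendant '[[-1,0.002,0.001,0.15,0,0,0],[-1,0.002,0.001,0.3,0,0,0],[-1,0.002,0.001,0.43,0,0,0],[-1,0.002,0.001,0.498,0,0,0],[-1,0.002,0.001,0.498,0,0,0],[-1,0.002,0.001,0.498,0,0,0],[1,0.002,0.001,0.498,0,0,0],[1,0.002,0.001,0.498,0,0,0]]' 20
python3 -m pendant '[[1,0,0,0,0,0,0],[1,0,0,0,0,0,0],[1,0,0,0,0,0,0],[1,0,0,0,0,0,0]]'
```

```text
time: 10.52
ee_pos: [0.6334, -0.2724, 0.0553]
eef_rot: [0.706, 0.709, 0.0, 0.001]
ft_force: [0.0, -0.8, -0.4]
width: 0.0741
grip_force: 0.0
time: 11.02
ee_pos: [0.6331, -0.2723, 0.0546]
eef_rot: [0.706, 0.709, 0.0, 0.0]
ft_force: [-0.6, 0.8, 4.1]
width: 0.0644
grip_force: 20.0
```

```bash
python3 -m pendant '[[1,0,0,-0.1,0,0,0],[1,0,0,-0.25,0,0,0],[1,0,0,-0.4,0,0,0],[1,0,0,-0.53,0,0,0],[1,0,0,-0.53,0,0,0],[1,0,0,-0.53,0,0,0]]'
python3 go.py .4688 -.0885 .21
```

```text
time: 11.78
ee_pos: [0.6326, -0.2719, 0.212]
eef_rot: [0.706, 0.709, -0.0, -0.001]
ft_force: [0.6, -0.1, -1.5]
width: 0.0637
grip_force: 20.0
t 11.78 p [ 0.6326 -0.2719  0.212 ] w 0.0637 shift [ 0.614 -0.543  0.008] turn [-0.001 -0.     0.002]
```

```bash
python3 -m pendant '[[1,0.12,-0.1,0,0,0,0],[1,0.26,-0.23,0,0,0,0],[1,0.4,-0.36,0,0,0,0],[1,0.53,-0.47,0,0,0,0],[1,0.614,-0.543,0,0,0,0],[1,0.614,-0.543,0,0,0,0],[1,0.614,-0.543,0,0,0,0],[1,0.614,-0.543,0,0,0,0]]'
python3 go.py .4688 -.0885 .073
```

```text
time: 12.78
ee_pos: [0.4694, -0.0897, 0.2129]
eef_rot: [0.706, 0.708, -0.001, 0.0]
ft_force: [-0.4, 0.9, -2.4]
width: 0.0639
grip_force: 20.0
t 12.78 p [ 0.4694 -0.0897  0.2129] w 0.0639 shift [ 0.005 -0.001  0.466] turn [-0.     0.     0.001]
```

```bash
python3 -m pendant '[[1,0.003,0,0.12,0,0,0],[1,0.003,0,0.25,0,0,0],[1,0.003,0,0.36,0,0,0],[1,0.003,0,0.42,0,0,0],[1,0.003,0,0.445,0,0,0],[1,0.003,0,0.465,0,0,0],[1,0.003,0,0.467,0,0,0],[1,0.003,0,0.467,0,0,0]]'
python3 go.py .4688 -.0885 .073
```

```text
time: 13.78
ee_pos: [0.4696, -0.0879, 0.0737]
eef_rot: [0.706, 0.709, 0.0, 0.0]
ft_force: [-0.1, -0.0, -0.5]
width: 0.0637
grip_force: 20.0
t 13.78 p [ 0.4696 -0.0879  0.0737] w 0.0637 shift [-0.002 -0.003  0.002] turn [ 0.    -0.     0.002]
```

```bash
python3 -m pendant '[[1,0,0,0.003,0,0,0],[1,0,0,0.003,0,0,0],[0.2,0,0,0.003,0,0,0],[-1,0,0,0.003,0,0,0],[-1,0,0,0.003,0,0,0],[-1,0,0,-0.15,0,0,0],[-1,0,0,-0.3,0,0,0],[-1,0,0,-0.44,0,0,0]]'
python3 go.py .664 .114 .2
```

```text
time: 14.78
ee_pos: [0.4691, -0.088, 0.2068]
eef_rot: [0.706, 0.709, 0.0, 0.0]
ft_force: [0.2, 0.1, 0.5]
width: 0.0868
grip_force: 0.0
t 14.78 p [ 0.4691 -0.088   0.2068] w 0.0868 shift [0.671 0.652 0.023] turn [ 0.    -0.     0.002]
```

```bash
python3 -m pendant '[[-1,0.13,0.13,0,0,0,0],[-1,0.27,0.26,0,0,0,0],[-1,0.4,0.39,0,0,0,0],[-1,0.54,0.52,0,0,0,0],[-1,0.671,0.652,0,0,0,0],[-1,0.671,0.652,0,0,0,0],[-1,0.671,0.652,0,0,0,0],[-1,0.671,0.652,0,0,0,0]]'
python3 go.py .664 .114 .045
python3 - <<'E'
from bench import optics
from meas import *
c=optics.camera("wrist"); q=proj(c,[.664,.114,.07])[0]; print(q)
for tol in(14,20,26):
    u,A,f=lid(c["pixels"],q,tol); print(np.round(u,1),np.round(A,1),round(f,2),onz(c,u,.07).round(4))
E
```

```text
time: 15.78
ee_pos: [0.6636, 0.1129, 0.2059]
eef_rot: [0.706, 0.708, 0.0, 0.0]
ft_force: [0.2, 0.1, -0.0]
width: 0.0871
grip_force: 0.0
t 15.78 p [0.6636 0.1129 0.2059] w 0.0871 shift [0.004 0.001 0.536] turn [ 0.    -0.     0.001]
[317.52911787 220.54648955]
[318. 219.] [64.5 65.6] 0.97 [0.6644 0.1154 0.07  ]
[318.2 219. ] [65.2 67.8] 0.97 [0.6646 0.1154 0.07  ]
[341.4 206.8] [ 73.8 136.8] 0.61 [0.6845 0.1263 0.07  ]
```

```bash
python3 -m pendant '[[-1,0.006,0.002,0.15,0,0,0],[-1,0.006,0.002,0.3,0,0,0],[-1,0.006,0.002,0.43,0,0,0],[-1,0.006,0.002,0.536,0,0,0],[-1,0.006,0.002,0.536,0,0,0],[-1,0.006,0.002,0.536,0,0,0],[1,0.006,0.002,0.536,0,0,0],[1,0.006,0.002,0.536,0,0,0]]' 20
python3 -m pendant '[[1,0,0,0,0,0,0],[1,0,0,0,0,0,0],[1,0,0,0,0,0,0],[1,0,0,0,0,0,0]]'
```

```text
time: 16.82
ee_pos: [0.6651, 0.1162, 0.0456]
eef_rot: [0.706, 0.709, 0.001, 0.0]
ft_force: [-0.4, -0.1, -0.7]
width: 0.0743
grip_force: 0.0
time: 17.32
ee_pos: [0.6646, 0.1162, 0.0447]
eef_rot: [0.706, 0.709, 0.0, -0.0]
ft_force: [0.1, 0.7, 4.9]
width: 0.0597
grip_force: 20.0
```

```bash
python3 -m pendant '[[1,0,0,-0.1,0,0,0],[1,0,0,-0.25,0,0,0],[1,0,0,-0.4,0,0,0],[1,0,0,-0.53,0,0,0],[1,0,0,-0.53,0,0,0],[1,0,0,-0.53,0,0,0]]'
python3 go.py .461 .01 .2
```

```text
time: 18.08
ee_pos: [0.6639, 0.1162, 0.202]
eef_rot: [0.705, 0.709, -0.001, -0.001]
ft_force: [0.5, 0.2, -1.5]
width: 0.0598
grip_force: 20.0
t 18.07 p [0.6639 0.1162 0.202 ] w 0.0598 shift [-0.351 -0.678  0.008] turn [-0.001  0.     0.002]
```

```bash
python3 -m pendant '[[1,-0.07,-0.13,0,0,0,0],[1,-0.14,-0.27,0,0,0,0],[1,-0.21,-0.41,0,0,0,0],[1,-0.28,-0.55,0,0,0,0],[1,-0.351,-0.676,0,0,0,0],[1,-0.351,-0.676,0,0,0,0],[1,-0.351,-0.676,0,0,0,0],[1,-0.351,-0.676,0,0,0,0]]'
python3 go.py .461 .0105 .063
```

```text
time: 19.08
ee_pos: [0.4624, 0.0103, 0.2029]
eef_rot: [0.705, 0.709, -0.001, 0.0]
ft_force: [0.8, -0.5, -2.6]
width: 0.0596
grip_force: 20.0
t 19.07 p [0.4624 0.0103 0.2029] w 0.0596 shift [ 0.001 -0.004  0.466] turn [-0.     0.001  0.002]
```

```bash
python3 -m pendant '[[1,0,-0.003,0.12,0,0,0],[1,0,-0.003,0.25,0,0,0],[1,0,-0.003,0.36,0,0,0],[1,0,-0.003,0.42,0,0,0],[1,0,-0.003,0.445,0,0,0],[1,0,-0.003,0.465,0,0,0],[1,0,-0.003,0.467,0,0,0],[1,0,-0.003,0.467,0,0,0]]'
python3 go.py .461 .0105 .063
```

```text
time: 20.08
ee_pos: [0.4617, 0.01, 0.0638]
eef_rot: [0.706, 0.709, 0.0, 0.0]
ft_force: [0.5, -0.2, -1.4]
width: 0.0598
grip_force: 20.0
t 20.07 p [0.4617 0.01   0.0638] w 0.0598 shift [ 0.002 -0.002  0.003] turn [ 0.    -0.     0.002]
```

```bash
python3 -m pendant '[[1,0,0,0.003,0,0,0],[1,0,0,0.003,0,0,0],[0.2,0,0,0.003,0,0,0],[-1,0,0,0.003,0,0,0],[-1,0,0,0.003,0,0,0],[-1,0,0,-0.15,0,0,0],[-1,0,0,-0.3,0,0,0],[-1,0,0,-0.44,0,0,0]]'
python3 go.py .652 -.077 .2
```

```text
time: 21.08
ee_pos: [0.4613, 0.0097, 0.197]
eef_rot: [0.706, 0.709, 0.0, 0.0]
ft_force: [0.1, -0.2, -0.5]
width: 0.0862
grip_force: 0.0
t 21.07 p [0.4613 0.0097 0.197 ] w 0.0862 shift [-0.292  0.635 -0.01 ] turn [ 0.    -0.     0.002]
```

```bash
python3 -m pendant '[[-1,-0.07,0.15,0,0,0,0],[-1,-0.14,0.3,0,0,0,0],[-1,-0.21,0.45,0,0,0,0],[-1,-0.292,0.635,0,0,0,0],[-1,-0.292,0.635,0,0,0,0],[-1,-0.292,0.635,0,0,0,0],[-1,-0.292,0.635,0,0,0,0],[-1,-0.292,0.635,0,0,0,0]]'
python3 go.py .652 -.077 .04
python3 - <<'E'
from bench import optics
from meas import *
c=optics.camera("wrist"); q=proj(c,[.652,-.077,.06])[0]; print(q)
for tol in(14,20,26):
    u,A,f=lid(c["pixels"],q,tol); print(np.round(u,1),np.round(A,1),round(f,2),onz(c,u,.06).round(4))
E
```

```text
time: 22.08
ee_pos: [0.6519, -0.0758, 0.1964]
eef_rot: [0.705, 0.709, 0.001, -0.0]
ft_force: [0.5, 0.4, -0.2]
width: 0.0871
grip_force: 0.0
t 22.07 p [ 0.6519 -0.0758  0.1964] w 0.0871 shift [-0.005 -0.     0.521] turn [ 0.001 -0.001  0.003]
[317.04609222 223.21961259]
[317.1 223. ] [52.2 55.9] 0.95 [ 0.6521 -0.0768  0.06  ]
[317.2 222.4] [56.2 56.6] 0.97 [ 0.6521 -0.0763  0.06  ]
[317.4 222.5] [57.  57.9] 0.98 [ 0.6523 -0.0763  0.06  ]
```

```bash
python3 -m pendant '[[-1,-0.003,0,0.15,0,0,0],[-1,-0.003,0,0.3,0,0,0],[-1,-0.003,0,0.43,0,0,0],[-1,-0.003,0,0.52,0,0,0],[-1,-0.003,0,0.52,0,0,0],[-1,-0.003,0,0.52,0,0,0],[1,-0.003,0,0.52,0,0,0],[1,-0.003,0,0.52,0,0,0]]' 20
python3 -m pendant '[[1,0,0,0,0,0,0],[1,0,0,0,0,0,0],[1,0,0,0,0,0,0],[1,0,0,0,0,0,0],[1,0,0,0,0,0,0]]'
```

```text
time: 23.12
ee_pos: [0.6527, -0.0777, 0.0403]
eef_rot: [0.705, 0.709, 0.001, 0.0]
ft_force: [0.8, -0.1, 0.6]
width: 0.074
grip_force: 0.0
time: 23.75
ee_pos: [0.6523, -0.0778, 0.0394]
eef_rot: [0.705, 0.709, 0.0, 0.0]
ft_force: [1.1, -0.3, 0.2]
width: 0.0517
grip_force: 20.0
```

```bash
python3 -m pendant '[[1,0,0,-0.1,0,0,0],[1,0,0,-0.25,0,0,0],[1,0,0,-0.4,0,0,0],[1,0,0,-0.53,0,0,0],[1,0,0,-0.53,0,0,0],[1,0,0,-0.53,0,0,0]]'
python3 go.py .4775 .1015 .2
```

```text
time: 24.5
ee_pos: [0.6516, -0.0775, 0.1971]
eef_rot: [0.706, 0.709, -0.0, -0.001]
ft_force: [-0.2, -0.3, -1.6]
width: 0.0515
grip_force: 20.0
t 24.5 p [ 0.6516 -0.0775  0.1971] w 0.0515 shift [ 0.599 -0.578 -0.008] turn [-0.001 -0.     0.002]
```

```bash
python3 -m pendant '[[1,0.12,-0.12,0,0,0,0],[1,0.25,-0.24,0,0,0,0],[1,0.38,-0.37,0,0,0,0],[1,0.5,-0.48,0,0,0,0],[1,0.595,-0.58,0,0,0,0],[1,0.595,-0.58,0,0,0,0],[1,0.595,-0.58,0,0,0,0],[1,0.595,-0.58,0,0,0,0]]'
python3 go.py .4775 .1005 .0575
```

```text
time: 25.5
ee_pos: [0.4777, 0.0988, 0.1979]
eef_rot: [0.706, 0.708, -0.001, 0.0]
ft_force: [0.5, 0.2, -0.7]
width: 0.0517
grip_force: 20.0
t 25.5 p [0.4777 0.0988 0.1979] w 0.0517 shift [ 0.006 -0.001  0.468] turn [-0.     0.001  0.001]
```

```bash
python3 -m pendant '[[1,0.004,0,0.12,0,0,0],[1,0.004,0,0.25,0,0,0],[1,0.004,0,0.36,0,0,0],[1,0.004,0,0.42,0,0,0],[1,0.004,0,0.445,0,0,0],[1,0.004,0,0.465,0,0,0],[1,0.004,0,0.469,0,0,0],[1,0.004,0,0.469,0,0,0]]'
python3 go.py .4775 .1005 .0575
```

```text
time: 26.5
ee_pos: [0.4777, 0.1014, 0.0582]
eef_rot: [0.705, 0.709, 0.001, 0.0]
ft_force: [0.2, 0.9, -0.8]
width: 0.0516
grip_force: 20.0
t 26.5 p [0.4777 0.1014 0.0582] w 0.0516 shift [-0.003 -0.001  0.002] turn [ 0.    -0.     0.002]
```

```bash
python3 -m pendant '[[1,0,0,0.003,0,0,0],[1,0,0,0.003,0,0,0],[0.4,0,0,0.003,0,0,0],[-1,0,0,0.003,0,0,0],[-1,0,0,0.003,0,0,0],[-1,0,0,-0.12,0,0,0],[-1,0,0,-0.27,0,0,0],[-1,0,0,-0.44,0,0,0]]'
python3 -m pendant '[[-1,0.15,0.15,-0.1,0,0,0],[-1,0.3,0.3,-0.2,0,0,0],[-1,0.45,0.45,-0.2,0,0,0],[-1,0.6,0.6,-0.2,0,0,0],[-1,0.6,0.6,-0.2,0,0,0],[-1,0.6,0.6,-0.2,0,0,0]]'
python3 - <<'E'
from bench import optics
from meas import *
t=optics.camera("top"); s=optics.camera("scene"); im=t["pixels"]
C=[(.4774,.102),(.4609,.0102),(.4686,-.0885),(.448,-.1776)]
for (x,y),h in zip(C,(.06,.07,.085,.1)):
    q=proj(t,[x,y,.018+h])[0]
    for tol in(14,20):
        u,A,f=lid(im,q,tol); p=onz(t,u,.018+h); print(q.round(1),np.round(u,1),np.round(A,1),round(f,2),"off mm",((p[:2]-[x,y])*1000).round(1))
o=np.hstack([cv2.resize(im[220:310,220:520],(800,240),interpolation=2)])
b=cv2.resize(s["pixels"][200:430,230:530],(470,360),interpolation=2)
O=np.zeros((600,800,3),np.uint8);O[:240]=o;O[240:,:470]=b; cv2.imwrite("pics/end.png",O[:,:,::-1])
E
```

```text
time: 27.5
ee_pos: [0.4768, 0.1008, 0.1905]
eef_rot: [0.706, 0.709, -0.001, -0.0]
ft_force: [0.9, 1.7, 1.5]
width: 0.0857
grip_force: 0.0
time: 28.25
ee_pos: [0.6568, 0.2822, 0.248]
eef_rot: [0.705, 0.709, -0.001, 0.0]
ft_force: [-1.6, -0.0, -0.1]
width: 0.0872
grip_force: 0.0
[299.9 264. ] [300.7 261.9] [17.2 18.9] 0.91 off mm [ 4.4 -1.8]
[299.9 264. ] [299.9 263.2] [20.2 20.6] 0.96 off mm [ 1.8 -0. ]
[343.5 270.6] [344.4 269.5] [23.5 24.7] 0.92 off mm [ 2.3 -1.9]
[343.5 270.6] [344.4 270. ] [24.8 25.6] 0.97 off mm [ 1.2 -2. ]
[391.2 265.6] [390.5 265.3] [27.8 28. ] 0.97 off mm [0.6 1.5]
[391.2 265.6] [390.5 265.6] [28.3 29.2] 0.98 off mm [0.  1.5]
[436.3 274.3] [436.8 273.6] [29.8 31. ] 0.98 off mm [ 1.4 -1.1]
[436.3 274.3] [436.8 273.8] [30.3 31.5] 0.98 off mm [ 1.2 -1.1]
```

View pics/end.png

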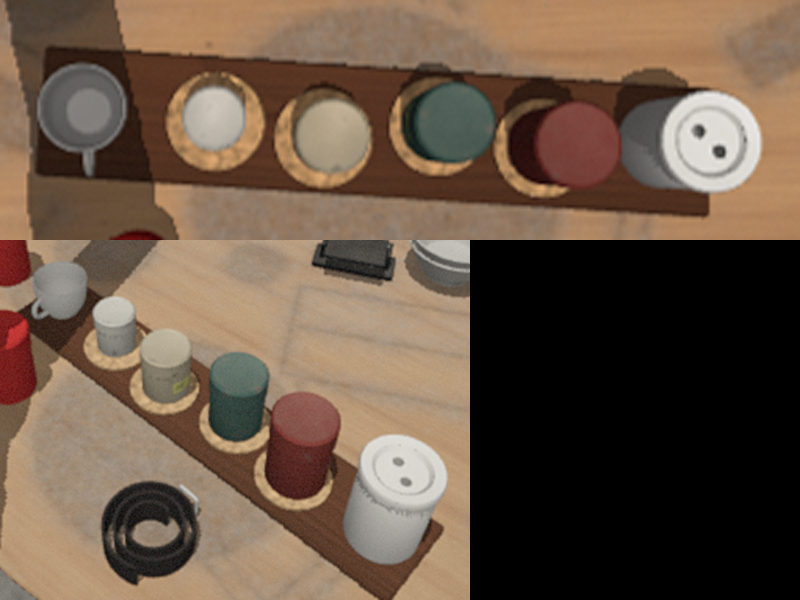

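The crop shows white, beige, green and maroon in order from the cup to the canister. All four are upright and within about 3 mm of their coaster centres (lids at top (300,263), (344,270), (390,265), (437,274)). The cup and canister are where they were, and the arm is clear.

```bash
python3 -m pendant '[[-1,0,0,0,0,0,0],[-1,0,0,0,0,0,0],[-1,0,0,0,0,0,0],[-1,0,0,0,0,0,0]]'; python3 -c "
from bench import r
print(r.close_job())"
```

```text
time: 28.85
ee_pos: [0.6564, 0.282, 0.2498]
eef_rot: [0.705, 0.709, 0.0, -0.0]
ft_force: [0.0, 0.2, 0.6]
width: 0.0873
grip_force: 0.0
the job is handed in; nothing more can be done
None
```

I handed the job in at about 29 s; no verdict came back, but the last pictures show the four tins upright within about 3 mm of their coaster centres, stepping down from the canister (maroon, green, beige, white) to the cup, with both still in place.

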